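# Pull the cap off the round desk button and test its bare plunger

## Task

The round desk button's cap is a snug fit: take the C-shaped puller, slide its two tines under the brim of the round cap, pull the cap straight up until it pops off, and stand it upright on the black notebook, drawing the puller out from under it; do not touch the cap with the fingers. Then stand the puller upright on the bare desk and let go of it, and press the button's bare plunger fully down with the shut fingers and let it spring back. Leave the square button, the highlighter and the box of clips alone.

Things in the scene. Friction and masses are not known exactly. Their poses are not given: they have to be found in the camera images.
- puller: C-shaped steel puller, loose, 0.16 kg, 85 x 58 mm, 100 mm tall, standing on the desk on two flat tines. Origin: on its underside, straight below the middle of the grip; x along the tines to their open ends, z up. Tines 8 mm wide, 6 mm thick, centred at y = +-25 mm (42 mm clear between), from x = -48 to +37 mm; an upright at x = -48 to -40 mm; a level arm at z = 44 to 54 mm over the tines
- puller_grip (a point): middle of the puller's black grip, 77 mm above the puller's underside: a block 36 mm along the puller's x, 16 mm along its y (pinch it from above across these 16 mm), 46 mm tall, from 54 to 100 mm above the underside
- cap: round white button cap, loose, 0.06 kg, 28 mm tall: a domed brim 72 mm across on a sleeve 14 mm long, under 37 mm wide. Origin: centre of the sleeve's foot, z up. At the start it sits on the plunger of button_round, foot 36 mm, brim underside 50 mm, top 64 mm above the desk. Two spring detents hold it: 5 to 20 N straight up pops it off; it is clear of the plunger after 14 mm
- cap_brim (a point): centre of the flat underside of the cap's brim, 14 mm above the cap's origin. 20 mm is free between brim and housing at the start; tines may come in from any side, astride the sleeve. A popped cap rides on the tines; stood on its sleeve on a flat surface it leaves 14 mm under the brim, so the tines can be drawn out level
- button_round: grey button housing fixed to the desk, 90 x 90 mm, 30 mm high, that carries the round cap. Origin: centre of its underside. Either the left or the right one of the two buttons
- button_square: the other, like housing fixed to the desk, with a square white cap (66 mm, top 64 mm above the desk) that does not come off. Origin: centre of its underside
- plunger_top (a point): centre of the top of the black plunger of button_round under the round cap, 14 x 20 mm, 50 mm above the desk when up
- plunger (a joint): how far the plunger is pressed, m: 0 up, 0.005 fully down; its spring pushes back with 2 N at 0 and 4.5 N at full press, then a hard stop
- notebook: black notebook, loose, 0.4 kg, flat on the desk: 176 mm along its x, 130 mm along its y, 16 mm thick; origin: centre of its underside
- highlighter: highlighter pen, 128 mm long, 19 mm high, a bystander
- clips_box: small red box of paper clips, 45 x 70 x 20 mm, a bystander
Things that resemble listed ones, but are neither listed nor needed, are in the scene too. What is shaped like the cap but red is not meant.

How it is judged (in metres and radians):
On the way, in this order (a step that is already met when the one before it is completed fails the run):
1. the tines are under the brim of the cap, which is still seated on its plunger (horizontal distance between puller and cap below 0.018 m and angle between the z axis of puller and the z axis of cap, either way round below 0.15 rad and z of puller in the frame of cap between -0.008 and 0.009 m and distance between cap and plunger_top below 0.017 m), for 0.1 s.
2. the cap has been pulled up off its plunger and rides on the puller (z of cap in the frame of button_round above 0.055 m and horizontal distance between cap and puller below 0.022 m and angle between cap's own z axis and vertical below 0.3 rad and z of cap in the frame of puller above -0.012 m), for 0.1 s.
3. the cap stands upright on the notebook and the puller is clear of it (x of cap in the frame of notebook between -0.08 and 0.08 m and y of cap in the frame of notebook between -0.057 and 0.057 m and z of cap in the frame of notebook between 0.01 and 0.02 m and angle between cap's own z axis and vertical below 0.12 rad and distance between puller and cap above 0.06 m), for 0.2 s.
4. the puller stands upright on the desk, let go (height (world z) of puller below 0.006 m and angle between puller's own z axis and vertical below 0.1 rad and contact force between puller and the fingers below 0.05 N), for 0.2 s.
5. the bare plunger is pressed down by the fingers (value of joint plunger above 0.004 m and contact force between plunger and the fingers above 0.5 N), for 0.05 s.
At the end, for the whole second after the job is handed in: The cap stands upright (within 0.12 rad) and at rest on the notebook, its centre at least 8 mm inside the edges; the puller stands upright on the desk (underside within 6 mm of it, tilt under 0.1 rad) and at rest; the plunger has sprung back up (under 1 mm) (x of cap in the frame of notebook between -0.08 and 0.08 m and y of cap in the frame of notebook between -0.057 and 0.057 m and z of cap in the frame of notebook between 0.01 and 0.02 m and angle between cap's own z axis and vertical below 0.12 rad and linear speed of each of cap, puller below 0.02 m/s and height (world z) of puller below 0.006 m and angle between puller's own z axis and vertical below 0.1 rad and value of joint plunger below 0.001 m); the robot touches nothing.
It fails at once if the fingers touch the cap (contact force between cap and the fingers above 0.5 N).
It fails at once if the cap is tipped over (angle between cap's own z axis and vertical above 0.7 rad).
It fails at once if the square button is pushed hard (contact force between button_square and anything else above 8 N).
It fails at once if the highlighter or the box of clips is moved more than 30 mm (distance of any of highlighter, clips_box from where it was at the start of the episode above 0.03 m).
It also fails if it takes over 62 s, if anything falls off the work surface, if the arm or the gripper's body presses on something with over 40 N, if the wrist force passes 120 N, or if a joint passes its speed limit or range.

## Robot

A 6-joint arm with a two-finger parallel gripper is mounted at the origin on a cart in front of the work surface, level with it; the furniture and walls round the work are solid. World frame = base frame: x ahead of the robot, y to its left, z up, the work surface at z = 0. Lengths are in m, angles in degrees, forces in N, time in s.
With the tool pointing down it reaches from about 0.3 to 0.75 m from the base axis. Payload 8.5 kg.
Tool frame: the origin (TCP) lies at the very end of the fingers, on their centre line; the grasp point (between the pads) lies 19 mm behind it; z points along the fingers, y is the line along which they close (so a half turn about z gives the same grasp; the last joint's range is limited). The gripper opens to 85 mm and grips with 20 to 120 N. Pads are 22 mm wide; open, the fingers measure 114 mm over their backs; the gripper's body (76 mm by 85 mm) begins 54 mm behind the grasp point. The pads swing forward as they close: fully open they stand 13 mm farther back than shut.
Start: joints at [-78.283, 21.807, 74.336, -0, 83.858, -12.336], TCP at [0.224, -0.502, 0.231] pointing down, gripper open.
Joint ranges: [-178.18, 178.18], [-50.72, 133.34], [12.68, 142.11], [-81.47, 261.47], [9.98, 163.14], [-165.26, 165.26]. Speed limits (degrees/s): [136.94, 136.94, 180, 180, 180, 180].

## Interface

Orientations are given as a 3x3 rotation matrix whose columns are the frame's x, y, z axes.
In Python, from rig import env, optics, spotter gives the robot as it stands.
- The arm moves only by the shell command python3 -m crank 'ROWS' [FORCE]. ROWS is JSON, one flat list of numbers, 5 for each row, row after row: the finger opening in cm, from 0 to 8.54, then the shift along the tool's x, y, z in cm, then the turn about the tool's z in rad. A call has exactly 8 rows; each row shifts and turns the commanded pose from where the row before left it, along the tool's axes as they then stand; what a row does not reach is not made up. A row lasts 1/12 s, in which the tool goes at most 41.7 mm and 7.16 degrees, less where a joint would pass 70% of its speed; a pose out of reach is approached as far as the arm can. A call is refused whole if a number of a shift passes 4.17 or a number of a turn 0.125, either way. A call with a gripper value outside its range is refused whole. The fingers move at their own pace and stop on an object; FORCE is the grip in N (left out, the last holds). Time passes only in rows, so rows that do not move let the fingers close, or fill a call up. It gives the time, the measured TCP pose, the force, the opening and the grip force at its end, in the units of the state.
- env.observe(): the state, without advancing time (a new reading comes with each control period).
- optics.get_image(name): name is "scene" or "top"; returns a dict with "color" (420x560x3 uint8, red, green, blue), "intrinsics" (3x3 intrinsics, pixels), "distortion" ([k1, k2, p1, p2, k3] as OpenCV has them; the pictures are not rectified), "pose" (4x4, takes a point from camera to world coordinates). Camera axes: x right, y up, looking along -z (the intrinsics and any distortion apply to the point x, -y, -z); pixel columns grow to the right and rows downward; lengths in m; the calibration is good to about 2 mm. A picture is of the moment at which its call begins. There is no depth.
- env.close_job(): hands the job in; it is judged then, once.
Trained networks look in a picture, given as the dict that the camera call returned (one of the last four; its "shot" number tells which), for a name from the list of things; names that differ only in an ending like _2 or _b are one class to them, and where a whole thing is asked for, a point or a joint stands for the part that bears it (a point fixed in the world has none). Each returns a list of dicts, best first, with "score" (0 to 1); they miss things now and then, are a little off and sometimes report something else, mostly with a low value. They report only what shows in the picture. A call takes as long as a camera call. They do not tell look-alikes from the thing itself.
- spotter.look_for(picture, query): "at" ([column, row] as shares, 0 to 1, of the picture: columns of its width, rows of its height, amid what is visible of it).
The state is a dict: "time_s": time; "q": joint angles; "qvel": joint speeds; "joint_efforts": joint torques, N m; "position": TCP position; "tool_rot": TCP orientation; "ft_force": force on the tool from outside, world axes, zero at the start; "wrist_torque": the same for the moment, N m; "grip_width": finger opening in m; "gripper_force": force on a finger pad.
Only numpy, scipy, OpenCV 4.12 (cv2) and the standard library are available. Lean on these libraries where they do the work, as an engineer would, in place of code of your own. Each camera call takes 0.05 s, during which the arm holds its last target. There are 200 camera calls.

## Working session

There is one attempt and no reset: what is moved stays moved. The work goes in short steps, Python scripts to look and compute and a shell command to move; the robot and the scene stay as the last step left them, time stands still between calls to the robot, and variables do not carry over. Pictures are saved under pics/ and viewed, at most 12 in all, crops included, and the job is handed in when it is done.

```bash
ls; mkdir -p pics; cat > h.py <<'E'
import numpy as np, cv2
from rig import env, optics, spotter
def shot(n,f=None):
    p=optics.get_image(n)
    if f: cv2.imwrite('pics/'+f,cv2.cvtColor(p['color'],cv2.COLOR_RGB2BGR))
    return p
def ray(p,uv):
    K=np.array(p['intrinsics']);d=np.array(p['distortion']);T=np.array(p['pose'])
    x,y=cv2.undistortPoints(np.array([[uv]],float),K,d)[0,0]
    v=T[:3,:3]@[x,-y,-1]
    return T[:3,3],v/np.linalg.norm(v)
def onz(p,uv,z):
    o,v=ray(p,uv); return o+v*(z-o[2])/v[2]
def proj(p,X):
    K=np.array(p['intrinsics']);d=np.array(p['distortion']);T=np.array(p['pose'])
    c=(np.atleast_2d(X)-T[:3,3])@T[:3,:3]; c=c*[1,-1,-1]
    return cv2.projectPoints(c,np.zeros(3),np.zeros(3),K,d)[0][:,0]
def tri(p1,a,p2,b):
    o1,v1=ray(p1,a);o2,v2=ray(p2,b)
    s=np.linalg.lstsq(np.c_[v1,-v2],o2-o1,rcond=None)[0]
    A,B=o1+s[0]*v1,o2+s[1]*v2
    return (A+B)/2,np.linalg.norm(A-B)
E
python3 - <<'E'
from h import *
s=shot('scene','s0.png');t=shot('top','t0.png')
for p in(s,t): print(np.round(p['pose'],3).tolist(),p['intrinsics'])
for n in['puller','puller_grip','cap','cap_brim','button_round','button_square','notebook','highlighter','clips_box']:
    for nm,p in(('s',s),('t',t)):
        print(n,nm,[(np.round(np.array(r['at'])*[560,420]).tolist(),round(r['score'],2)) for r in spotter.look_for(p,n)[:4]])
print(env.observe())
E
```

```text
pics
[[-0.53, 0.411, -0.742, -0.5], [-0.848, -0.256, 0.463, 0.55], [0.0, 0.875, 0.485, 0.696], [0.0, 0.0, 0.0, 1.0]] [[480.86124395   0.         283.71072426]
 [  0.         480.86124395 212.1473789 ]
 [  0.           0.           1.        ]]
[[0.027, 0.995, -0.093, 0.348], [-1.0, 0.027, -0.006, -0.067], [-0.003, 0.093, 0.996, 1.535], [0.0, 0.0, 0.0, 1.0]] [[526.44365401   0.         276.93311515]
 [  0.         526.44365401 211.70109736]
 [  0.           0.           1.        ]]
puller s [([357.0, 193.0], 0.83)]
puller t [([369.0, 215.0], 0.74), ([299.0, 189.0], 0.36)]
puller_grip s [([359.0, 192.0], 0.84)]
puller_grip t [([370.0, 213.0], 0.9)]
cap s [([402.0, 207.0], 0.82), ([240.0, 245.0], 0.81), ([282.0, 196.0], 0.76)]
cap t [([396.0, 255.0], 0.85), ([226.0, 223.0], 0.77), ([299.0, 190.0], 0.59)]
cap_brim s [([241.0, 245.0], 0.66), ([404.0, 211.0], 0.61), ([282.0, 197.0], 0.58)]
cap_brim t [([400.0, 254.0], 0.97), ([300.0, 184.0], 0.66), ([227.0, 221.0], 0.59)]
button_round s [([277.0, 209.0], 0.67)]
button_round t [([296.0, 201.0], 0.97)]
button_square s [([229.0, 219.0], 0.68
[... 379 characters left out ...]
1482e+01, -1.23328074e+01]), 'qvel': array([-0.0019351 , -0.035375  ,  0.11157788,  0.01425519, -0.07395945,
       -0.09512692]), 'joint_efforts': array([-1.61188571e-03, -4.48336101e+01, -2.31465232e+01, -2.37777513e-04,
        6.22305452e-04,  3.21465495e-05]), 'position': array([ 0.2241706 , -0.50224721,  0.23132588]), 'tool_rot': array([[ 9.13187395e-01,  4.07539914e-01,  5.25248819e-06],
       [ 4.07539914e-01, -9.13187394e-01, -4.50155079e-05],
       [-1.35491102e-05,  4.32481929e-05, -9.99999999e-01]]), 'ft_force': array([ 0.93889848, -0.612524  ,  0.58106589]), 'wrist_torque': array([ 0.04114793,  0.01555831, -0.01934868]), 'gripper_force': 0.0, 'grip_width': 0.08520321850535702}
```

```bash
python3 - <<'E'
import cv2
for n,(x0,y0,x1,y1) in(('s0',(110,140,450,330)),('t0',(110,140,450,300))):
    i=cv2.imread(f'pics/{n}.png')[y0:y1,x0:x1]
    cv2.imwrite(f'pics/{n}c.png',cv2.resize(i,(800,int(800*i.shape[0]/i.shape[1])),interpolation=cv2.INTER_CUBIC))
E
```

```text
(no output)
```

View pics/s0c.png

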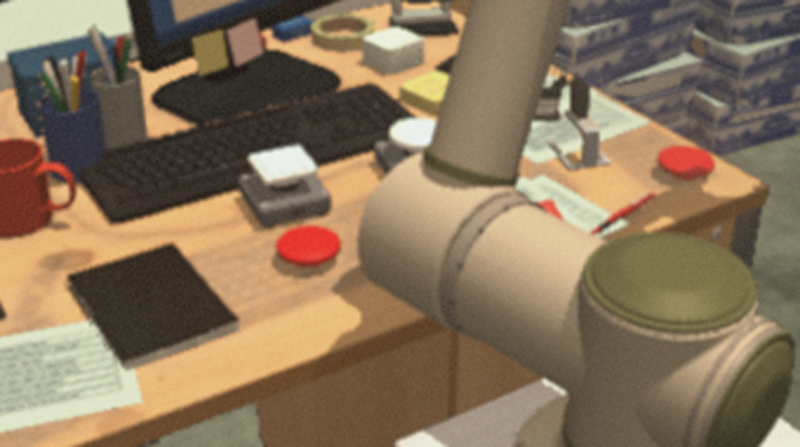

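View pics/t0c.png

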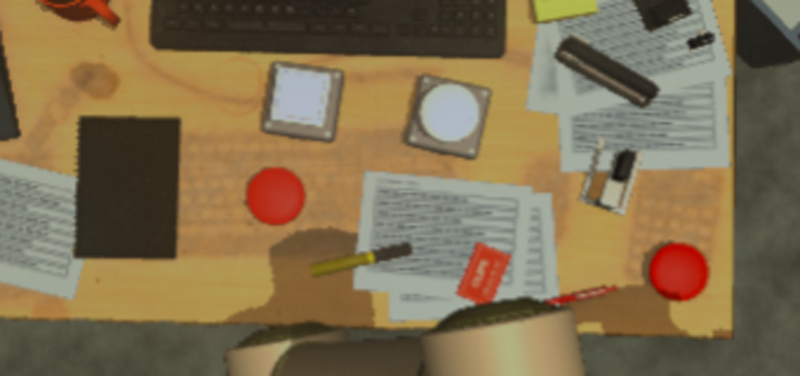

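```bash
python3 - <<'E'
from h import *
s=shot('scene');t=shot('top')
def g(n,p,i=0): 
    return np.array(spotter.look_for(p,n)[i]['at'])*[560,420]
for n in['puller_grip','puller']:
    a,b=g(n,s),g(n,t); print(n,a,b,tri(s,a,t,b))
print('cap on z.06',onz(t,(300,188),.06), onz(s,(282,196),.06))
print('nb top',onz(t,g('notebook',t),.016),onz(s,g('notebook',s),.016),onz(t,g('button_round',t),.03),onz(t,g('button_square',t),.04))
print([onz(t,c,.016).round(3).tolist() for c in((144.5,190),(187,190),(185,250),(143,249))])
a=t['color'][190:240,345:395];b=s['color'][160:225,325:390]
im=np.hstack([cv2.resize(a,(400,400),interpolation=2),cv2.resize(b,(400,400),interpolation=2)])
cv2.imwrite('pics/pz.png',im[...,::-1])
E
```

```text
puller_grip [359.016 191.52 ] [368.816 216.51 ] (array([ 0.47627159, -0.32149482,  0.05236353]), np.float64(0.009360927035719207))
puller [356.272 194.796] [370.384 214.788] (array([ 0.4854069 , -0.32533746,  0.03635029]), np.float64(0.0009400161303128728))
cap on z.06 [ 0.55412351 -0.12169639  0.06      ] [ 0.55809692 -0.10543286  0.06      ]
nb top [0.45567414 0.26180489 0.016     ] [0.44897285 0.26975231 0.016     ] [ 0.53270172 -0.09888442  0.03      ] [0.57343147 0.05060839 0.04      ]
[[0.542, 0.328, 0.016], [0.546, 0.205, 0.016], [0.372, 0.203, 0.016], [0.371, 0.324, 0.016]]
```

View pics/pz.png

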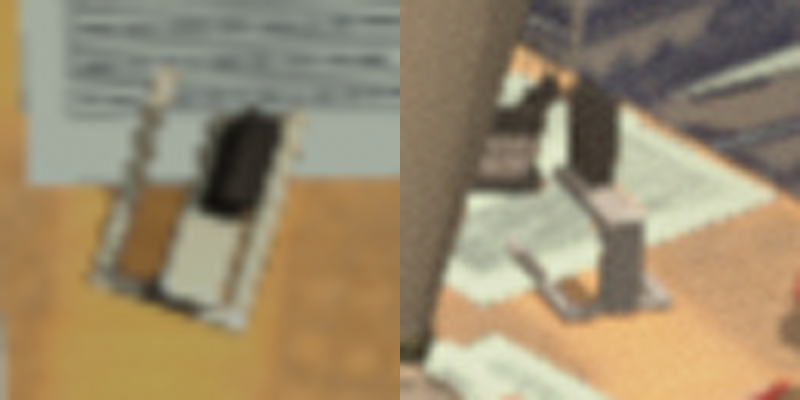

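```bash
cat > fit.py <<'E'
from h import *
from scipy.optimize import least_squares
def pts(m,x,y,a,z=0):
    c,s=np.cos(a),np.sin(a); m=np.array(m,float)/1000
    return m@np.array([[c,s,0],[-s,c,0],[0,0,1]])+[x,y,z]
E
python3 - <<'E'
from fit import *
s=shot('scene');t=shot('top')
m=[(37,25,6),(37,-25,6),(-48,-29,3),(-48,29,3),(-4,0,100-4)][:4]+[(0,0,100)]
tp=np.array([(165,72),(298,112),(240,326),(95,283),(252,125)])/8+[345,190]
m2=[(-48,-29,3),(0,0,100)]
r=least_squares(lambda v:(proj(t,pts(m,*v))-tp).ravel(),[.47,-.32,-.3],loss='soft_l1')
print(r.x,np.degrees(r.x[2]),r.fun.round(1))
# cap outline and housings in top
T=t['color'].astype(int)
x,y,a=r.x
im=t['color'].copy()[150:250,255:405]
im=cv2.resize(im,(750,500),interpolation=2)
def dr(P,col,M=t,off=(255,150),k=5,img=im):
    q=((proj(M,P)-off+.5)*k).astype(int); cv2.polylines(img,[q.reshape(-1,1,2)],True,col,1)
for sy in(1,-1): dr(pts([(37,sy*21,6),(37,sy*29,6),(-48,sy*29,6),(-48,sy*21,6)],x,y,a),(255,0,0))
dr(pts([(18,8,100),(18,-8,100),(-18,-8,100),(-18,8,100)],x,y,a),(0,255,0))
# cap: bright-white blob
w=(T.min(2)>170); w[:170]=0;w[205:]=0;w[:,:283]=0;w[:,318:]=0
yy,xx=np.nonzero(w); print('cap px',xx.mean(),yy.mean(),len(xx))
C=onz(t,(xx.mean(),yy.mean()),.058); print('cap',C)
th=np.linspace(0,6.28,40)
dr(np.c_[C[0]+.036*np.cos(th),C[1]+.036*np.sin(th),0*th+.05],(255,0,0))
im2=s['color'].copy()[150:250,240:390]; im2=cv2.resize(im2,(750,500),interpolation=2)
dr(np.c_[C[0]+.036*np.cos(th),C[1]+.036*np.sin(th),0*th+.05],(255,0,0),s,(240,150),5,im2)
for sy in(1,-1): dr(pts([(37,sy*21,6),(37,sy*29,6),(-48,sy*29,6),(-48,sy*21,6)],x,y,a),(255,0,0),s,(240,150),5,im2)
dr(pts([(18,8,100),(18,-8,100),(-18,-8,100),(-18,8,100)],x,y,a),(0,255,0),s,(240,150),5,im2)
out=np.hstack([cv2.resize(im,(400,267)),cv2.resize(im2,(400,267))]); out=np.vstack([im[:333],cv2.resize(im2,(750,500))[:]])
out=cv2.resize(np.vstack([im[:440],im2[:440]]),(510,598))
cv2.imwrite('pics/ov.png',out[...,::-1])
E
```

```text
[ 0.49521498 -0.33051967 -0.26939295] -15.435079133119213 [ 0.2 -1.1  0.1 -1.1  0.4  0.5 -0.7  0.   0.   3.7]
cap px 301.33248730964465 187.85786802030458 394
cap [ 0.55490872 -0.12552751  0.058     ]
```

View pics/ov.png

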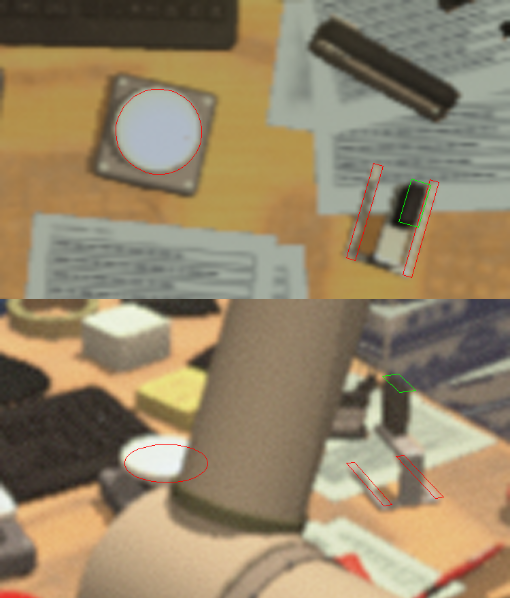

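The scene picture shows the puller at about (357,193) and the white cap at (282,196). The top picture shows the puller at (370,214) and the cap at (301,188). Candidates for the cap are the white round one at top (301,188), the red ones at (227,221) and (397,254), and the square white one at (236,183). I choose the white round one. The puller is the C shape at (370,214), not the stapler at (367,170). The overlays match both.

```bash
python3 -m crank '[8.5,3.97,-0.59,0,0, 8.5,3.97,-0.59,0,0, 8.5,3.97,-0.59,0,0, 8.5,3.97,-0.59,0,0, 8.5,3.97,-0.59,0,0, 8.5,3.97,-0.59,0,0, 8.5,3.97,-0.59,0,0, 8.5,3.97,-0.59,0,0]' 100
python3 -m crank '[8.5,0,0,1.0,0.086, 8.5,0,0,1.0,0.086, 8.5,0,0,1.0,0.086, 8.5,0,0,1.0,0.086, 8.5,0,0,1.0,0.086, 8.5,0,0,1.0,0.086, 8.5,0,0,1.0,0.086, 8.5,0,0,1.0,0.086]'
python3 - <<'E'
from h import *
o=env.observe();print(o['position'],o['tool_rot'][:,0],o['time_s'])
s=shot('scene','s1.png');t=shot('top')
for n in['puller','puller_grip','cap','button_round','cap_brim']:
    for nm,p in(('s',s),('t',t)):
        print(n,nm,[(np.round(np.array(r['at'])*[560,420],1).tolist(),round(r['score'],2)) for r in spotter.look_for(p,n)[:4]])
print(proj(s,[.495,-.3305,.077]),proj(t,[.495,-.3305,.077]))
a=t['color'][150:250,255:405];b=s['color'][150:250,240:390]
cv2.imwrite('pics/v1.png',cv2.resize(np.vstack([a,b]),(600,800)[::1],interpolation=2)[...,::-1][::1])
i=np.hstack([cv2.resize(a,(400,267),interpolation=2),cv2.resize(b,(400,267),interpolation=2)]);cv2.imwrite('pics/v1.png',i[...,::-1])
E
```

```text
time_s: 2.27
position: [0.4965, -0.3282, 0.2314]
tool_rot: [[0.913, 0.408, 0.0], [0.408, -0.913, -0.0], [0.0, 0.0, -1.0]]
ft_force: [1.2, -0.9, 0.1]
grip_width: 0.0852
gripper_force: 0.0
time_s: 2.93
position: [0.495, -0.3297, 0.1508]
tool_rot: [[0.963, -0.269, -0.0], [-0.269, -0.963, 0.0], [-0.0, -0.0, -1.0]]
ft_force: [0.5, 0.1, -0.0]
grip_width: 0.0856
gripper_force: 0.0
[ 0.49495491 -0.32967625  0.15081452] [ 9.63109623e-01 -2.69109369e-01 -2.15176708e-05] 2.9333
puller s [([355.1, 195.7], 0.69)]
puller t []
puller_grip s [([356.8, 191.4], 0.78)]
puller_grip t []
cap s [([399.8, 209.6], 0.8), ([232.8, 242.1], 0.49), ([359.9, 193.2], 0.47)]
cap t [([396.6, 255.5], 0.72), ([225.1, 219.7], 0.6), ([300.9, 189.5], 0.58)]
button_round s []
button_round t [([297.1, 202.1], 0.7)]
cap_brim s [([237.4, 246.6], 0.74), ([403.3, 210.4], 0.57)]
cap_brim t [([298.0, 187.6], 0.89), ([227.4, 216.2], 0.83), ([400.4, 256.4], 0.58)]
[[356.36977017 181.16018319]] [[374.95869734 210.23596416]]
```

View pics/v1.png

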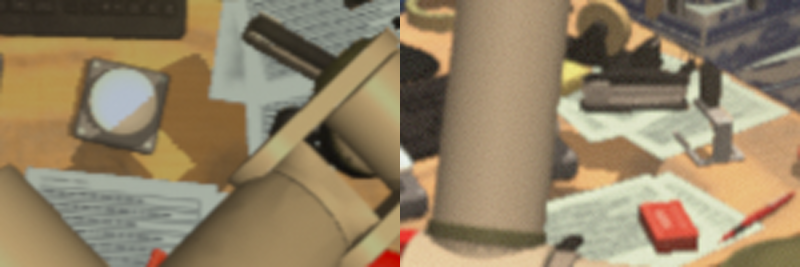

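The scene crop shows the grip at about (357,183), within 2 px of the prediction (356,181). I'm descending and pinching.

```bash
python3 -m crank '[8.5,0,0,1.5,0, 8.5,0,0,1.5,0, 8.5,0,0,1.5,0, 8.5,0,0,1.5,0, 8.5,0,0,1.5,0, 8.5,0,0,1.4,0, 8.5,0,0,0,0, 4,0,0,0,0]' 100
python3 -m crank '[0,0,0,0,0, 0,0,0,0,0, 0,0,0,0,0, 0,0,0,0,0, 0,0,0,0,0, 0,0,0,0,0, 0,0,0,0,0, 0,0,0,0,0]' 100
```

```text
time_s: 4.2
position: [0.4949, -0.3296, 0.0622]
tool_rot: [[0.964, -0.265, -0.001], [-0.265, -0.964, 0.001], [-0.001, -0.0, -1.0]]
ft_force: [0.4, -0.5, 0.9]
grip_width: 0.0753
gripper_force: 0.0
time_s: 4.87
position: [0.4951, -0.3299, 0.0628]
tool_rot: [[0.964, -0.265, 0.001], [-0.265, -0.964, -0.001], [0.001, 0.001, -1.0]]
ft_force: [-0.7, 1.5, 5.8]
grip_width: 0.0151
gripper_force: 97.5
```

```bash
python3 -m crank '[0,0,0,-2.1,0, 0,0,0,-2.1,0, 0,0,0,-2.1,0, 0,-1.71,-3.07,0,0, 0,-1.71,-3.07,0,0, 0,-1.71,-3.07,0,0, 0,-1.71,-3.07,0,0, 0,-1.71,-3.07,0,0]' 100
python3 -m crank '[0,-1.71,-3.07,0,0, 0,0,0,0,-0.067, 0,0,0,0,-0.067, 0,0,0,0,-0.067, 0,0,0,0,-0.067, 0,0,0,0,0, 0,0,0,0,0, 0,0,0,0,0]' 100
python3 - <<'E'
from fit import *
o=env.observe();P=o['position'];R=o['tool_rot'];print(P,R.round(4).tolist(),o['grip_width'])
s=shot('scene');t=shot('top')
a=np.arctan2(R[1,0],R[0,0])
L=[]
for p,off in((t,(270,160)),(s,(230,140))):
    im=cv2.resize(p['color'][off[1]:off[1]+80,off[0]:off[0]+80],(400,400),interpolation=2)
    def dr(Q,col):
        cv2.polylines(im,[((proj(p,Q)-off+.5)*5).astype(int).reshape(-1,1,2)],True,col,1)
    for sy in(1,-1): dr(pts([(37,sy*21,6),(37,sy*29,6),(-48,sy*29,6),(-48,sy*21,6)],P[0],P[1],a,P[2]-.0625),(255,0,0))
    th=np.linspace(0,6.28,40)
    dr(np.c_[.555+.036*np.cos(th),-.1255+.036*np.sin(th),0*th+.05],(0,0,255))
    L.append(im)
cv2.imwrite('pics/v2.png',np.hstack(L)[...,::-1])
E
```

```text
time_s: 5.53
position: [0.4522, -0.1573, 0.1249]
tool_rot: [[0.964, -0.265, -0.001], [-0.265, -0.964, 0.001], [-0.001, -0.0, -1.0]]
ft_force: [1.4, 0.5, -1.1]
grip_width: 0.015
gripper_force: 97.7
time_s: 6.2
position: [0.4447, -0.1248, 0.1251]
tool_rot: [[1.0, -0.002, -0.0], [-0.002, -1.0, 0.0], [-0.0, -0.0, -1.0]]
ft_force: [0.1, -0.0, -1.9]
grip_width: 0.0152
gripper_force: 98.0
[ 0.44467838 -0.12482721  0.12512544] [[1.0, -0.0022, -0.0005], [-0.0022, -1.0, 0.0003], [-0.0005, -0.0003, -1.0]] 0.015178301937420837
```

View pics/v2.png

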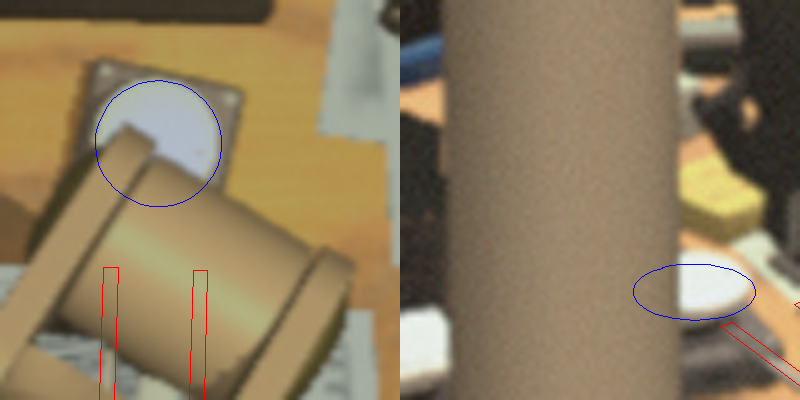

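```bash
python3 -m crank '[0,0,0,1.3,0, 0,0,0,1.25,0, 0,1,0,0,0, 0,1,0,0,0, 0,1,0,0,0, 0,1,0,0,0, 0,1,0,0,0, 0,0,0,0,0]' 100
python3 -m crank '[0,0.5,0,0,0, 0,0.5,0,0,0, 0,0.5,0,0,0, 0,0.5,0,0,0, 0,0.5,0,0,0, 0,0,0,0,0, 0,0,0,0,0, 0,0,0,0,0]' 100
python3 - <<'E'
from fit import *
o=env.observe();P=o['position'];R=o['tool_rot'];print(P,o['ft_force'],o['wrist_torque'])
s=shot('scene');t=shot('top')
a=np.arctan2(R[1,0],R[0,0])
L=[]
for p,off in((t,(270,160)),(s,(230,140))):
    im=cv2.resize(p['color'][off[1]:off[1]+80,off[0]:off[0]+80],(400,400),interpolation=2)
    def dr(Q,col):
        cv2.polylines(im,[((proj(p,Q)-off+.5)*5).astype(int).reshape(-1,1,2)],True,col,1)
    for sy in(1,-1): dr(pts([(37,sy*21,6),(37,sy*29,6),(-48,sy*29,6),(-48,sy*21,6)],P[0],P[1],a,P[2]-.0625),(255,0,0))
    L.append(im)
cv2.imwrite('pics/v3.png',np.hstack(L)[...,::-1])
E
```

```text
time_s: 6.97
position: [0.4962, -0.1251, 0.0998]
tool_rot: [[1.0, -0.001, 0.001], [-0.001, -1.0, -0.0], [0.001, 0.0, -1.0]]
ft_force: [-0.3, -1.0, -1.9]
grip_width: 0.015
gripper_force: 98.1
time_s: 7.63
position: [0.5196, -0.1248, 0.0997]
tool_rot: [[1.0, -0.0, -0.0], [-0.0, -1.0, 0.0], [-0.0, -0.0, -1.0]]
ft_force: [-0.6, -0.3, -1.9]
grip_width: 0.015
gripper_force: 98.1
[ 0.51962522 -0.12481284  0.09973824] [-0.61149057 -0.34943543 -1.86003499] [-0.04460533  0.02471534  0.03504229]
```

View pics/v3.png

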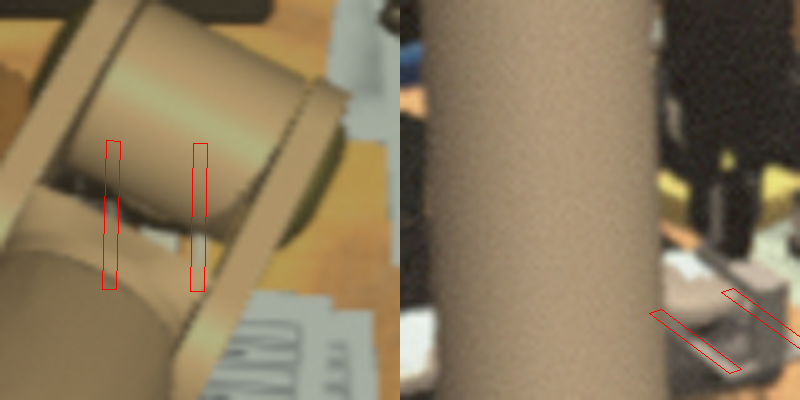

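No side force, and the tines match the overlay and flank the sleeve (scene crop at about (695,290)). I'm going in the rest of the way.

```bash
python3 -m crank '[0,0.65,0,0,0, 0,0.65,0,0,0, 0,0.65,0,0,0, 0,0.65,0,0,0, 0,0.65,0,0,0, 0,0,0,0,0, 0,0,0,0,0, 0,0,0,0,0]' 120
```

```text
time_s: 8.4
position: [0.5521, -0.1248, 0.0997]
tool_rot: [[1.0, -0.0, -0.0], [-0.0, -1.0, 0.0], [-0.0, -0.0, -1.0]]
ft_force: [1.1, -0.2, -1.1]
grip_width: 0.0147
gripper_force: 116.8
```

Pull up, slowly at first, then with a check.

```bash
python3 -m crank '[0,0,0,-0.3,0, 0,0,0,-0.3,0, 0,0,0,-0.3,0, 0,0,0,-0.3,0, 0,0,0,-0.3,0, 0,0,0,-0.3,0, 0,0,0,-0.3,0, 0,0,0,-0.3,0]' 120
python3 -m crank '[0,0,0,-0.5,0, 0,0,0,-0.5,0, 0,0,0,-0.5,0, 0,0,0,-0.5,0, 0,0,0,-0.5,0, 0,0,0,-0.5,0, 0,0,0,0,0, 0,0,0,0,0]' 120
python3 - <<'E'
from fit import *
o=env.observe();P=o['position'];R=o['tool_rot'];print(P,o['ft_force'],o['wrist_torque'],R.round(3).tolist())
s=shot('scene');t=shot('top')
L=[cv2.resize(p['color'][off[1]:off[1]+80,off[0]:off[0]+80],(400,400),interpolation=2) for p,off in((t,(270,160)),(s,(240,130)))]
cv2.imwrite('pics/v4.png',np.hstack(L)[...,::-1])
for nm,p in(('s',s),('t',t)): print([(np.round(np.array(r['at'])*[560,420],1).tolist(),round(r['score'],2)) for r in spotter.look_for(p,'cap')[:4]])
print([onz(t,c,.016).round(3).tolist() for c in((227,221),)])
E
```

```text
time_s: 9.07
position: [0.5524, -0.1249, 0.1244]
tool_rot: [[1.0, -0.0, 0.001], [-0.0, -1.0, -0.0], [0.001, 0.0, -1.0]]
ft_force: [0.2, -0.3, -2.3]
grip_width: 0.0146
gripper_force: 118.2
time_s: 9.73
position: [0.5524, -0.1249, 0.154]
tool_rot: [[1.0, -0.0, 0.0], [-0.0, -1.0, -0.0], [0.0, 0.0, -1.0]]
ft_force: [0.2, 0.1, -2.7]
grip_width: 0.0148
gripper_force: 118.2
[ 0.55238192 -0.12491427  0.15404599] [ 0.15024887  0.14351974 -2.68369   ] [-0.02787346 -0.02591309 -0.01099078] [[1.0, -0.0, 0.0], [-0.0, -1.0, -0.0], [0.0, 0.0, -1.0]]
[([286.5, 184.5], 0.56), ([403.0, 209.5], 0.55), ([229.9, 244.3], 0.47)]
[([397.0, 251.5], 0.92), ([226.0, 223.3], 0.61), ([292.3, 189.4], 0.47)]
[[0.458, 0.086, 0.016]]
```

View pics/v4.png

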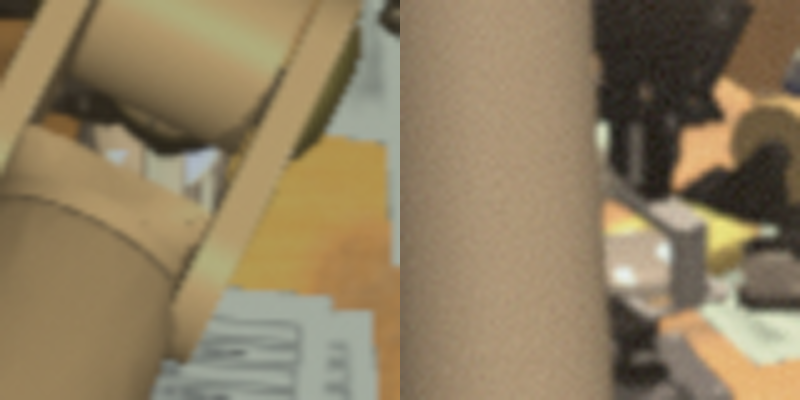

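```bash
python3 -m crank '[0,-0.2,-0.8,-0.3,0, 0,-0.35,-1.6,-0.5,0, 0,-0.5,-2.4,-0.5,0, 0,-0.5,-2.4,-0.5,0, 0,-0.5,-2.4,-0.5,0, 0,-0.5,-2.4,-0.5,0, 0,-0.5,-2.4,-0.2,0, 0,-0.5,-2.4,0,0]' 120
python3 -m crank '[0,-0.5,-2.4,0,0, 0,-0.5,-2.4,0,0, 0,-0.5,-2.4,0,0, 0,-0.5,-2.4,0,0, 0,-0.5,-2.4,0,0, 0,-0.5,-2.4,0,0, 0,-0.5,-2.4,0,0, 0,-0.5,-2.4,0,0]' 120
python3 -m crank '[0,-0.4,-1.6,0,0, 0,-0.2,-1.0,0,0, 0,-0.05,-0.4,0,0, 0,0,0,0,0, 0,0,0,0,0, 0,0,0,0,0, 0,0,0,0,0, 0,0,0,0,0]' 120
python3 - <<'E'
from fit import *
o=env.observe();P=o['position'];R=o['tool_rot'];print(P,o['ft_force'],R.round(3).tolist())
s=shot('scene');t=shot('top')
L=[cv2.resize(p['color'][off[1]:off[1]+133,off[0]:off[0]+133],(400,400),interpolation=2) for p,off in((t,(110,150)),(s,(110,170)))]
cv2.imwrite('pics/v5.png',np.hstack(L)[...,::-1])
for nm,p in(('s',s),('t',t)): print([(np.round(np.array(r['at'])*[560,420],1).tolist(),round(r['score'],2)) for r in spotter.look_for(p,'cap')[:4]])
print(proj(s,[P[0],P[1],P[2]-.045]),proj(t,[P[0],P[1],P[2]-.045]))
E
```

```text
time_s: 10.6
position: [0.516, 0.0455, 0.1849]
tool_rot: [[1.0, 0.0, 0.001], [0.0, -1.0, 0.0], [0.001, -0.0, -1.0]]
ft_force: [0.5, -0.5, -2.5]
grip_width: 0.0148
gripper_force: 118.3
time_s: 11.27
position: [0.4753, 0.2373, 0.1844]
tool_rot: [[1.0, 0.001, 0.0], [0.001, -1.0, 0.0], [0.0, -0.0, -1.0]]
ft_force: [0.7, -0.1, -1.4]
grip_width: 0.0146
gripper_force: 118.3
time_s: 11.93
position: [0.4706, 0.2645, 0.1839]
tool_rot: [[1.0, -0.001, -0.0], [-0.001, -1.0, -0.0], [-0.0, 0.0, -1.0]]
ft_force: [-0.3, 0.0, -2.6]
grip_width: 0.0144
gripper_force: 118.4
[0.47063645 0.26449964 0.18385935] [-0.26118565  0.02061259 -2.61730078] [[1.0, -0.001, -0.0], [-0.001, -1.0, -0.0], [-0.0, 0.0, -1.0]]
[([399.1, 212.4], 0.83), ([232.6, 244.4], 0.67), ([160.5, 222.9], 0.54)]
[([397.8, 253.0], 0.87), ([227.3, 223.2], 0.73), ([160.8, 213.8], 0.59)]
[[167.96920218 218.51222647]] [[155.37602908 211.12919584]]
```

View pics/v5.png

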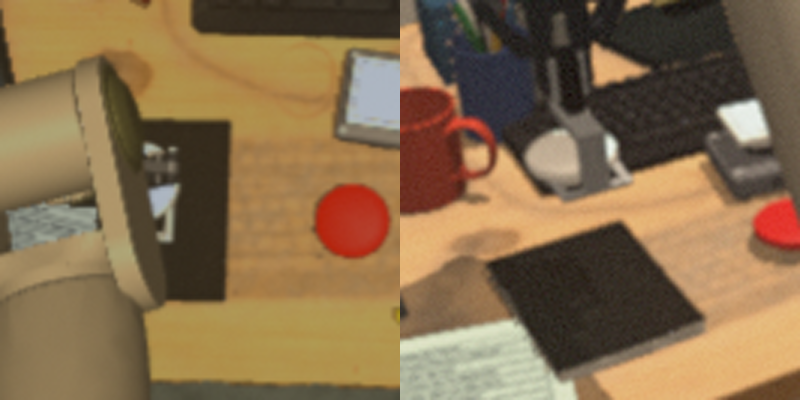

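Top crop: the puller and cap are over the notebook. Scene crop: the white cap rides level on the tines at about (575,155). Lowering.

```bash
python3 -m crank '[0,0,0,0.5,0, 0,0,0,1.2,0, 0,0,0,1.6,0, 0,0,0,1.6,0, 0,0,0,1.6,0, 0,0,0,1.6,0, 0,0,0,0.8,0, 0,0,0,0.3,0]' 120
python3 -m crank '[0,0,0,0.2,0, 0,0,0,0.2,0, 0,0,0,0.2,0, 0,0,0,0.2,0, 0,0,0,0.2,0, 0,0,0,0,0, 0,0,0,0,0, 0,0,0,0,0]' 120
```

```text
time_s: 12.8
position: [0.4698, 0.2649, 0.0904]
tool_rot: [[1.0, -0.0, -0.002], [-0.0, -1.0, -0.001], [-0.002, 0.001, -1.0]]
ft_force: [0.0, -0.0, -2.0]
grip_width: 0.0144
gripper_force: 118.4
time_s: 13.47
position: [0.4705, 0.2652, 0.082]
tool_rot: [[1.0, -0.0, 0.0], [-0.0, -1.0, 0.0], [0.0, -0.0, -1.0]]
ft_force: [-0.1, 0.2, -1.4]
grip_width: 0.0144
gripper_force: 118.4
```

```bash
python3 -m crank '[0,-0.4,0,0,0, 0,-0.8,0,0,0, 0,-0.8,0,0,0, 0,-0.8,0,0,0, 0,-0.8,0,0,0, 0,-0.8,0,0,0, 0,-0.8,0,0,0, 0,-0.8,0,0,0]' 120
python3 -m crank '[0,-1.0,0,0,0, 0,-1.0,0,0,0, 0,-1.0,0,0,0, 0,-1.0,0,0,0, 0,0,0,0,0, 0,0,0,0,0, 0,0,0,0,0, 0,0,0,0,0]' 120
python3 - <<'E'
from fit import *
o=env.observe();print(o['position'],o['ft_force'])
s=shot('scene');t=shot('top')
L=[cv2.resize(p['color'][off[1]:off[1]+133,off[0]:off[0]+133],(400,400),interpolation=2) for p,off in((t,(110,150)),(s,(110,170)))]
cv2.imwrite('pics/v6.png',np.hstack(L)[...,::-1])
q=[]
for nm,p in(('s',s),('t',t)):
    r=[np.array(r['at'])*[560,420] for r in spotter.look_for(p,'cap')[:4]]; print(np.round(r,1).tolist())
    e=[onz(p,c,.037).round(3).tolist() for c in r]; print(e)
E
```

```text
time_s: 14.13
position: [0.4095, 0.2651, 0.0819]
tool_rot: [[1.0, -0.0, 0.0], [-0.0, -1.0, 0.0], [0.0, -0.0, -1.0]]
ft_force: [0.3, 0.7, -1.3]
grip_width: 0.0144
gripper_force: 118.4
time_s: 14.8
position: [0.371, 0.2652, 0.0819]
tool_rot: [[1.0, -0.0, 0.001], [-0.0, -1.0, 0.0], [0.001, -0.0, -1.0]]
ft_force: [-1.2, -0.2, -1.7]
grip_width: 0.0147
gripper_force: 118.4
[0.37096041 0.26519517 0.08185911] [-1.24886735 -0.1702586  -1.65476361]
[[234.4, 247.5], [165.3, 257.4], [402.0, 210.2], [189.7, 274.9]]
[[0.419, 0.121, 0.037], [0.468, 0.285, 0.037], [0.338, -0.375, 0.037], [0.37, 0.261, 0.037]]
[[395.9, 251.9], [162.7, 217.0], [228.3, 224.3], [300.5, 186.7]]
[[0.382, -0.398, 0.037], [0.463, 0.267, 0.037], [0.448, 0.079, 0.037], [0.561, -0.124, 0.037]]
```

View pics/v6.png

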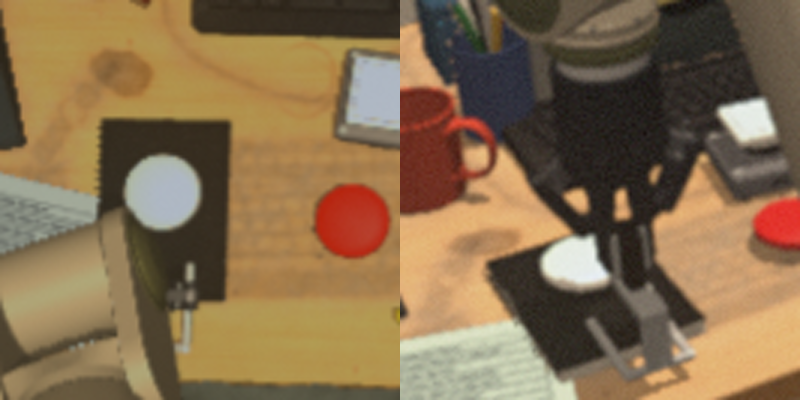

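The top crop shows the cap upright on the notebook at (162,192), with the puller drawn clear. Standing the puller on the bare desk between the notebook and the red look-alike.

```bash
python3 -m crank '[0,0,0,-1.5,0, 0,0,0,-1.5,0, 0,0.35,2.83,0,0, 0,0.35,2.83,0,0, 0,0.35,2.83,0,0, 0,0.35,2.83,0,0, 0,0,0,1,0, 0,0,0,1,0]' 120
python3 -m crank '[0,0,0,1,0, 0,0,0,0.7,0, 0,0,0,0.5,0, 0,0,0,0.2,0, 0,0,0,0.2,0, 0,0,0,0.2,0, 0,0,0,0,0, 0,0,0,0,0]' 120
```

```text
time_s: 15.67
position: [0.3852, 0.1506, 0.092]
tool_rot: [[1.0, -0.003, 0.002], [-0.003, -1.0, 0.0], [0.002, -0.0, -1.0]]
ft_force: [0.4, 0.1, -3.0]
grip_width: 0.0149
gripper_force: 118.5
time_s: 16.33
position: [0.3845, 0.152, 0.064]
tool_rot: [[1.0, 0.0, 0.0], [0.0, -1.0, 0.0], [0.0, -0.0, -1.0]]
ft_force: [-0.2, 0.0, -1.3]
grip_width: 0.0146
gripper_force: 118.5
```

```bash
python3 -m crank '[0,0,0,0.05,0, 0,0,0,0.05,0, 0,0,0,0.05,0, 0,0,0,0,0, 0,0,0,0,0, 0,0,0,0,0, 0,0,0,0,0, 0,0,0,0,0]' 120
```

```text
time_s: 17.0
position: [0.3846, 0.152, 0.0628]
tool_rot: [[1.0, -0.0, 0.001], [-0.0, -1.0, 0.0], [0.001, -0.0, -1.0]]
ft_force: [-1.8, 0.9, 6.5]
grip_width: 0.0147
gripper_force: 119.8
```

Contact with the desk (+6.5 N). Open and rise.

```bash
python3 -m crank '[6,0,0,0,0, 6,0,0,0,0, 6,0,0,0,0, 6,0,0,0,0, 6,0,0,0,0, 6,0,0,0,0, 6,0,0,0,0, 6,0,0,0,0]' 20
python3 -m crank '[6,0,0,-0.5,0, 6,0,0,-1.5,0, 6,0,0,-2.5,0, 6,0,0,-3,0, 6,0,0,-3,0, 6,0,0,-3,0, 0,0,0,0,0, 0,0,0,0,0]' 20
python3 - <<'E'
from fit import *
o=env.observe();print(o['position'],o['grip_width'])
s=shot('scene');t=shot('top')
L=[cv2.resize(p['color'][off[1]:off[1]+133,off[0]:off[0]+200],(400,266),interpolation=2) for p,off in((t,(130,150)),(s,(130,170)))]
cv2.imwrite('pics/v7.png',np.hstack(L)[...,::-1])
E
```

```text
time_s: 17.67
position: [0.3844, 0.1519, 0.0623]
tool_rot: [[1.0, -0.0, -0.0], [-0.0, -1.0, -0.0], [-0.0, 0.0, -1.0]]
ft_force: [0.8, -1.0, 0.6]
grip_width: 0.06
gripper_force: 0.0
time_s: 18.33
position: [0.3848, 0.152, 0.1986]
tool_rot: [[1.0, -0.0, 0.003], [-0.0, -1.0, 0.0], [0.003, -0.0, -1.0]]
ft_force: [0.1, 0.8, -0.7]
grip_width: 0.0369
gripper_force: 0.0
[0.38475296 0.1519988  0.1985598 ] 0.036888048597840416
```

View pics/v7.png

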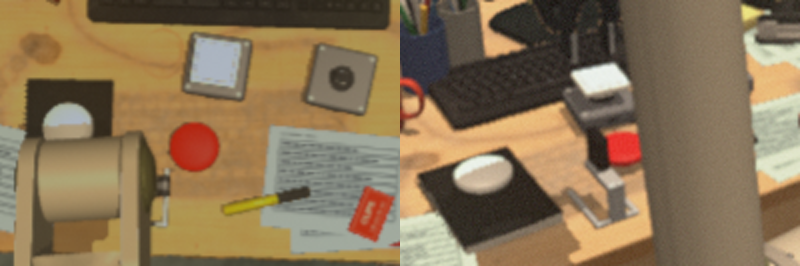

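Top crop: the puller stands free, and the bare plunger is at (341,77), which is full-picture px (300.5,188.5) and agrees with (0.555, -0.125). Going to press it.

```bash
python3 -m crank '[0,1.7,2.77,0,0, 0,1.7,2.77,0,0, 0,1.7,2.77,0,0, 0,1.7,2.77,0,0, 0,1.7,2.77,0,0, 0,1.7,2.77,0,0, 0,1.7,2.77,0,0, 0,1.7,2.77,0,0]' 60
python3 -m crank '[0,1.7,2.77,0,0, 0,1.7,2.77,0,0, 0,0,0,2.5,0, 0,0,0,2.5,0, 0,0,0,2.5,0, 0,0,0,2.5,0, 0,0,0,2.5,0, 0,0,0,1,0]' 60
python3 -m crank '[0,0,0,0.2,0, 0,0,0,0.2,0, 0,0,0,0,0, 0,0,0,0,0, 0,0,0,0,0, 0,0,0,0,0, 0,0,0,0,0, 0,0,0,0,0]' 60
```

```text
time_s: 19.1
position: [0.5204, -0.0711, 0.1956]
tool_rot: [[1.0, -0.001, -0.003], [-0.001, -1.0, 0.001], [-0.003, -0.001, -1.0]]
ft_force: [0.4, 0.6, 0.6]
grip_width: -0.0002
gripper_force: 0.0
time_s: 19.77
position: [0.5521, -0.1242, 0.0578]
tool_rot: [[1.0, -0.0, -0.007], [-0.0, -1.0, 0.003], [-0.007, -0.003, -1.0]]
ft_force: [-0.2, 0.1, 0.0]
grip_width: -0.0004
gripper_force: 0.0
time_s: 20.43
position: [0.5544, -0.1251, 0.0587]
tool_rot: [[1.0, -0.0, 0.001], [-0.0, -1.0, -0.0], [0.001, 0.0, -1.0]]
ft_force: [-0.2, 0.1, 0.2]
grip_width: -0.0003
gripper_force: 0.0
```

```bash
python3 -m crank '[0,0,0,0.4,0, 0,0,0,0.3,0, 0,0,0,0.2,0, 0,0,0,0.2,0, 0,0,0,0.1,0, 0,0,0,0.1,0, 0,0,0,0,0, 0,0,0,0,0]' 60
```

```text
time_s: 21.1
position: [0.5542, -0.125, 0.0454]
tool_rot: [[1.0, -0.0, -0.0], [-0.0, -1.0, 0.0], [-0.0, -0.0, -1.0]]
ft_force: [-1.8, 1.0, 4.0]
grip_width: -0.0
gripper_force: 1.9
```

About 4 N at 4.6 mm pressed; a touch more, then release.

```bash
python3 -m crank '[0,0,0,0.05,0, 0,0,0,0.05,0, 0,0,0,0,0, 0,0,0,0,0, 0,0,0,0,0, 0,0,0,0,0, 0,0,0,0,0, 0,0,0,0,0]' 60
python3 -m crank '[0,0,0,-0.3,0, 0,0,0,-0.6,0, 0,0,0,-1.5,0, 0,0,0,-3,0, 0,0,0,-3,0, 0,0,0,-2,0, 0,0,0,0,0, 0,0,0,0,0]' 60
python3 - <<'E'
from fit import *
s=shot('scene');t=shot('top')
L=[cv2.resize(p['color'][off[1]:off[1]+133,off[0]:off[0]+200],(400,266),interpolation=2) for p,off in((t,(130,150)),(s,(130,170)))]
cv2.imwrite('pics/v8.png',np.hstack(L)[...,::-1])
print(env.observe()['time_s'])
E
```

```text
time_s: 21.77
position: [0.5543, -0.1251, 0.045]
tool_rot: [[1.0, -0.0, 0.0], [-0.0, -1.0, -0.0], [0.0, 0.0, -1.0]]
ft_force: [-3.3, 1.1, 10.0]
grip_width: -0.0001
gripper_force: 4.7
time_s: 22.43
position: [0.5547, -0.1252, 0.1491]
tool_rot: [[1.0, -0.0, 0.002], [-0.0, -1.0, -0.001], [0.002, 0.001, -1.0]]
ft_force: [0.0, 0.1, -0.1]
grip_width: 0.0
gripper_force: 0.0
22.5333
```

View pics/v8.png

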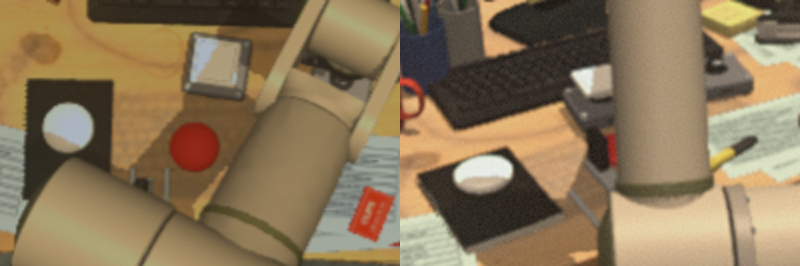

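The cap stands on the notebook, the puller stands where I left it, and the hand is clear.

```bash
python3 -c "
from rig import env
print(env.close_job())"
```

```text
the job is handed in; nothing more can be done
None
```

I handed the job in at about 22.5 s: the cap stands upright on the notebook, the puller stands free on the bare desk, and I pressed the bare plunger fully down (10 N at the stop) and lifted off. The hand-in returned no verdict, and I did not measure the plunger's spring-back.

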